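Bring a balance's support foot to the bench and set its check weight

TASK

The balance on the grey stone plate rocks because the foot with the red knob is wound up off the bench. Screw that foot down by feel until it just bears lightly on the bench - touching, so that the plate no longer rocks, and no tighter - then set the brass check weight gently upright in the middle of the balance's pan. Do not push the balance about, and leave the bottles and the beaker alone.

Things in the scene. Friction and masses are not known exactly. Their poses are not given: they have to be found in the camera images.
- balance: white precision balance (housing 140 x 200 mm, its top 91 mm above the bench) bolted to a grey stone plate 240 x 280 x 25 mm, top 41 mm above the bench; 6.2 kg, loose on three fixed rubber feet and the adjustable one. Origin: under the plate's middle at bench level; x from the operating panel to the back, y to its left, z up. 8 N down on the front left corner tips it while that foot is up
- support_foot: adjustable foot at the plate's front left corner, (-92, 112) mm in the balance's frame: red knob on a 12 mm threaded spindle through the plate, rubber pad 44 mm wide below, all turning as one. Origin: centre of the knob's top face. Clockwise from above screws it down 4 mm a turn (0.64 mm a radian), and the knob sinks with it. The thread holds where it is left
- foot_knob (a point): on the axis of the support foot's red fluted knob, 38 mm in diameter and 22 mm high, 9 mm below its top face and 13 mm above its underside, which stands about 16 mm above the stone plate; z up. Nothing higher than the plate lies within 60 mm of the axis
- bench_top: black bench top, upper face z = 0. At the start the pad is 0.5 to 2.6 mm clear of it, which cannot be seen. In the air the knob turns with 0.03 N m; the pad dragging on the bench adds to it while it turns slowly, about 0.05 N m at 3 N and 0.1 N m at 5 N and more on the pad, fading within half a second when held still. Each further radian puts about 11 N more on the pad
- pan_center (a point): centre of the upper face of the balance's round metal pan, 120 mm in diameter, 100 mm above the bench; nothing stands above or round it
- check_weight: brass 500 g check weight: cylinder 44 mm in diameter, 35 mm high (37 at the neck), above it a 14 mm neck and a knob 22 mm in diameter from 48 to 64 mm height. Origin: centre of its underside; z up its axis. It stands in an 8 mm deep, 47 mm wide recess in a wooden block 80 x 80 x 18 mm, its underside 10 mm above the bench
- weighing_bottle_b: stoppered glass weighing bottle, 42 mm in diameter, 72 mm high, a bystander; origin: centre of its underside
- weighing_bottle_c: stoppered glass weighing bottle, 46 mm in diameter, 76 mm high, a bystander; origin: centre of its underside
- beaker: glass beaker, 57 mm in diameter, 72 mm high, a bystander; origin: centre of its underside
Not all that is in view belongs to the job. What is meant by the check_weight is not purple or turquoise, and is the smaller of those in its own colour.

How it is judged:
On the way, in this order (a step that is already met when the one before it is completed fails the run):
1. the support foot, let go, bears on the bench (contact force between support_foot and bench_top between 1 and 8 N and contact force between the fingers and support_foot below 0.1 N and contact force between the fingers and balance below 0.1 N), for 0.3 s.
2. the check weight stands on the pan (horizontal distance between check_weight and pan_center below 0.02 m and distance between check_weight and pan_center below 0.0205 m and contact force between check_weight and balance above 2 N), for 0.2 s.
At the end, for the whole second after the job is handed in: the support foot bears on the bench with 1 to 8 N, and the check weight stands upright (within 0.05 rad), at rest on the pan, its axis within 20 mm of the pan's centre (contact force between support_foot and bench_top between 1 and 8 N and distance between check_weight and pan_center below 0.0205 m and horizontal distance between check_weight and pan_center below 0.02 m and angle between check_weight's own z axis and vertical below 0.05 rad and linear speed of each of check_weight, balance below 0.01 m/s); the robot touches nothing.
It fails at once if the support foot presses on the bench with more than 16 N (screwed or pushed down so hard that it begins to lift the plate) (contact force between support_foot and bench_top above 16 N).
It fails at once if the check weight is dropped or pressed onto the balance with more than 40 N (contact force between check_weight and balance above 40 N).
It fails at once if the balance is pushed more than 15 mm along the bench (distance of balance from where it was at the start of the episode above 0.015 m).
It fails at once if a bottle or the beaker is moved more than 20 mm (distance of any of weighing_bottle_b, weighing_bottle_c, beaker from where it was at the start of the episode above 0.02 m).
It also fails if it takes over 72 s, if anything falls off the work surface, if the arm or the gripper's body presses on something with over 40 N, if the wrist force passes 120 N, or if a joint passes its speed limit or range.

ROBOT

A 7-joint arm with a two-finger parallel gripper is mounted at the origin on a cart in front of the work surface, level with it; the furniture and walls round the work are solid. World frame = base frame: x ahead of the robot, y to its left, z up, the work surface at z = 0. Lengths are in m, angles in rad, forces in N, time in s.
With the tool pointing down it reaches from about 0.425 to 0.875 m from the base axis. Payload 8.4 kg.
Tool frame: the origin (TCP) lies at the very end of the fingers, on their centre line; the grasp point (between the pads) lies 19 mm behind it (ctrl.grip_depth is the distance from the TCP to the grasp point, in m); z points along the fingers, y is the line along which they close (so a half turn about z gives the same grasp; the last joint's range is limited). The gripper opens to 87 mm and grips with 3 to 60 N. Pads are 19 mm wide; open, the fingers measure 117 mm over their backs; the gripper's body (75 mm by 190 mm) begins 51 mm behind the grasp point.
Start: joints at [-1.33, 0.333, 0.04, 1.465, -0.013, 1.343, -0.059], TCP at [0.217, 0.613, 0.223] pointing down, gripper open.
Joint ranges: [-2.58, 2.58], [-0.38, 2.09], [-1.3, 1.39], [0.25, 2.4], [-1.5, 4.64], [0.08, 2.09], [-2.65, 2.65]. Speed limits (rad/s): [2.22, 2.22, 2.79, 2.79, 3.14, 3.14, 3.14].

INTERFACE

Orientations are given as [roll, pitch, yaw] about the fixed x, y, z axes, in that order (R = Rz(yaw) Ry(pitch) Rx(roll)).
In Python, from station import readout, viewer, ctrl gives the robot as it stands.
- The arm moves only by the tool arm_command, never from a script. Its argument "motion" is a list of rows, each a list of 3 entries, a list of its own where there are three numbers: the opening, from 0 (shut) to 1 (fully open), then the shift along the world's x, y, z in m, then the turn about the world's z in degrees. In form: [[claw, [x, y, z], spin], ...]. A call has 1 to 8 rows; each row shifts and turns the commanded pose from where the row before left it; what a row does not reach is not made up. A row lasts 1/8 s, in which the tool goes at most 62.5 mm and 10.7 degrees, less where a joint would pass 70% of its speed; a pose out of reach is approached as far as the arm can. A call is refused whole if a number of a shift passes 0.0625 or a number of a turn 10.7, either way. A call with a gripper value outside its range is refused whole. The fingers move at their own pace and stop on an object; "squeeze" is the grip in N (left out, the last holds). Time passes only in rows, so rows that do not move let the fingers close. It gives the time, the measured TCP pose, the force, the opening and the grip force at its end, in the units of the state.
- readout.read_state(): the state, without advancing time (a new reading comes with each control period).
- viewer.camera(name): name is "scene" or "top"; returns the picture (400x640x3 uint8, red, green, blue); there is no depth.
- viewer.calibration(name): a dict with "mtx" (3x3 intrinsics, pixels), "rvec" (rotation vector, rad) and "tvec" (3), from world to camera coordinates, as OpenCV has them. Camera axes: x right, y down, z forward; pixel columns grow to the right and rows downward; lengths in m; the calibration is good to about 2 mm. A picture is of the moment at which its call begins. calibration takes no time and is no camera call.
- ctrl.close_job(): hands the job in; it is judged then, once.
The state is a dict: "t": time; "joint_positions": joint angles; "joint_vel": joint speeds; "tau": joint torques, N m; "position": TCP position; "tcp_rot": TCP orientation; "ft_force": force on the tool from outside, world axes, zero at the start; "torque": the same for the moment, N m; "gripper_width": finger opening in m; "finger_force": force on a finger pad.
Only numpy, scipy, OpenCV 4.12 (cv2) and the standard library are available. Lean on these libraries where they do the work, as an engineer would, in place of code of your own. Each camera call takes 0.05 s, during which the arm holds its last target. There are 200 camera calls.

## Working session

There is one attempt and no reset: what is moved stays moved. The work goes in short steps, Python scripts to look and compute and a tool call to move; the robot and the scene stay as the last step left them, time stands still between calls to the robot, and variables do not carry over. Pictures are saved under pics/ and viewed, at most 10 in all, crops included, and the job is handed in when it is done.

Besides the shell and the picture viewer there is one more tool, called after "Request:" by a JSON object that holds its "method" and its "body", one argument or row to a line. arm_command: Moves the arm, as the interface text tells. Its arguments: {"type":"object","properties":{"motion":{"type":"array"},"squeeze":{"type":"number"}},"required":["motion"]}

```bash
mkdir -p pics; python3 - <<'E'
from station import readout, viewer, ctrl
import cv2
for n in("scene","top"):
    cv2.imwrite(f"pics/{n}0.png",viewer.camera(n)[:,:,::-1]); c=viewer.calibration(n); print(n,c)
print(readout.read_state(),ctrl.grip_depth)
E
```

```text
scene {'mtx': array([[502.91052231,   0.        , 316.15460136],
       [  0.        , 502.91052231, 202.74904304],
       [  0.        ,   0.        ,   1.        ]]), 'rvec': array([ 1.30187773, -2.17521066,  0.96514928]), 'tvec': array([0.29218715, 0.36735484, 1.49312425])}
top {'mtx': array([[405.78457966,   0.        , 328.47149354],
       [  0.        , 405.78457966, 198.72224349],
       [  0.        ,   0.        ,   1.        ]]), 'rvec': array([ 2.17139729, -2.19708296,  0.07843531]), 'tvec': array([0.04987177, 0.55552522, 1.26505719])}
{'t': 0.1, 'joint_positions': array([-1.33021219,  0.33383456,  0.03988279,  1.4661685 , -0.01338577,
        1.34329072, -0.05851906]), 'joint_vel': array([-0.0016954 , -0.00154414, -0.00092479, -0.00244162,  0.00024527,
        0.00231058, -0.00039612]), 'tau': array([ 4.51956454e-03, -6.57801819e+01,  1.34023726e+00, -4.04712546e+01,
       -5.96727105e-02,  4.08737257e-02,  8.66552023e-05]), 'position': array([0.21653033, 0.61243419, 0.22175903]), 'tcp_rot': array([-3.14016175e+00,  1.12637347e-04,  2.80176837e+00]), 'ft_force': array([0.09940317, 0.70919215, 0.88898679]), 'torque': array([-0.04793809,  0.00195938,  0.00591105]), 'finger_force': 0.0, 'gripper_width': 0.08690904401159402} 0.0187
```

View pics/scene0.png

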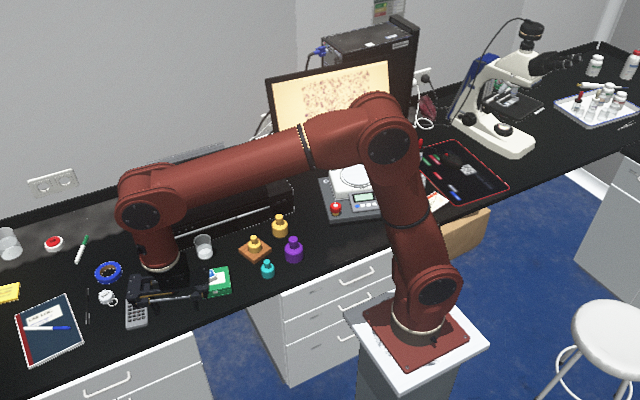

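View pics/top0.png

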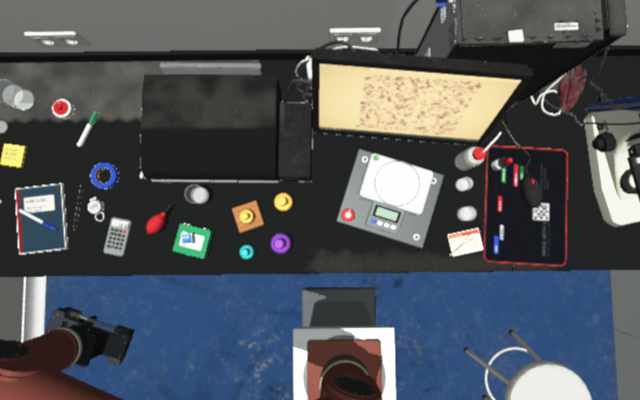

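```bash
cat > h.py <<'E'
import cv2,numpy as np
from station import readout, viewer, ctrl
def pos(n,u,v,z):
    c=viewer.calibration(n);R=cv2.Rodrigues(c["rvec"])[0];o=-R.T@c["tvec"]
    d=R.T@np.linalg.inv(c["mtx"])@[u,v,1.];return o+d*(z-o[2])/d[2]
def pix(n,p):
    c=viewer.calibration(n);return cv2.projectPoints(np.array([p],float),c["rvec"],c["tvec"],c["mtx"],None)[0].ravel()
E
python3 - <<'E'
from h import *
t=cv2.imread("pics/top0.png");s=cv2.imread("pics/scene0.png")
a=cv2.resize(t[140:270,170:460],None,fx=2.75,fy=2.75,interpolation=2)[:,:800]
cv2.imwrite("pics/tc.png",a)
b=cv2.resize(s[155:285,230:420],None,fx=4,fy=4,interpolation=2)
cv2.imwrite("pics/sc.png",b)
h=cv2.cvtColor(t,cv2.COLOR_BGR2HSV)
def blob(img,n,box,m):
    x0,y0,x1,y1=box;mm=m[y0:y1,x0:x1];v,u=np.nonzero(mm);print(n,u.mean()+x0,v.mean()+y0,len(u),u.min()+x0,u.max()+x0,v.min()+y0,v.max()+y0);return u.mean()+x0,v.mean()+y0
red=((h[...,0]<8)|(h[...,0]>172))&(h[...,1]>150)&(h[...,2]>80)
u,v=blob(t,"knob",(335,200,362,230),red);print(pos("top",u,v,.079-.005))
E
```

```text
knob 347.39344262295083 215.0655737704918 61 342 353 209 220
[ 0.50192695 -0.01332758  0.074     ]
```

View pics/tc.png

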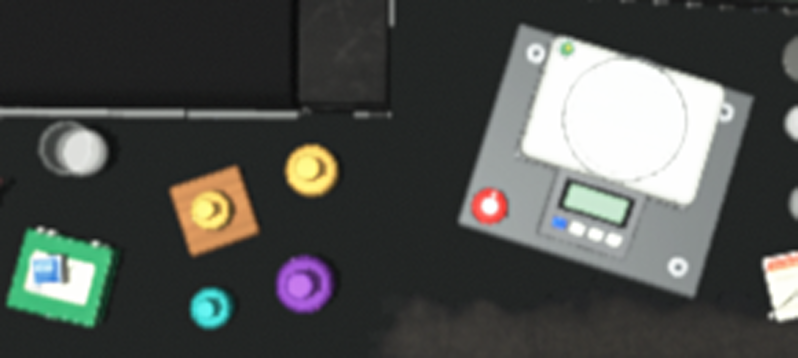

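View pics/sc.png

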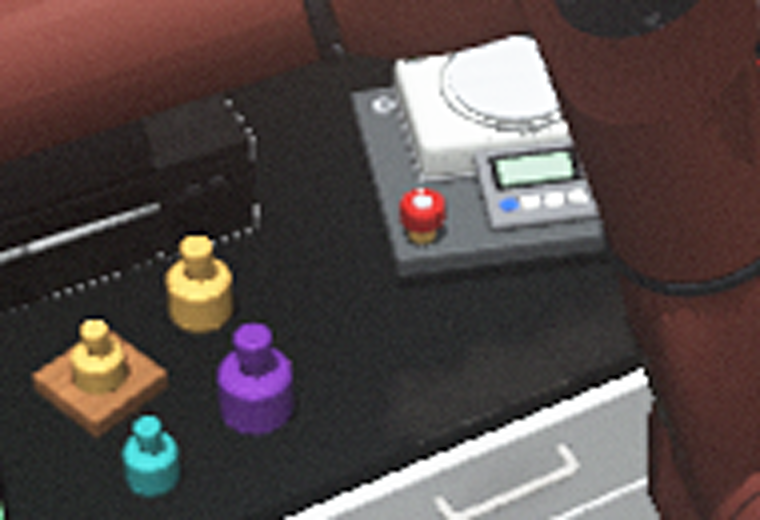

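```bash
python3 - <<'E'
from h import *
f=lambda u,v:(u/2.75+170,v/2.75+140)
C=np.array([pos("top",*f(*p),.041) for p in[(519,25),(752,97),(694,297),(460,223)]])
print(C.round(4),[np.linalg.norm(C[i]-C[i-1]).round(4) for i in range(4)])
c=C.mean(0);x=(C[0]+C[1]-C[2]-C[3]);a=np.arctan2(x[1],x[0]);print("centre",c,"yaw",np.degrees(a))
R=np.array([[np.cos(a),-np.sin(a)],[np.sin(a),np.cos(a)]])
print("foot from plate",c[:2]+R@[-.092,.112])
print("foot top",pos("top",*f(490,205),.079),"scene",pos("scene",422/4+230,210/4+155,.070))
p=pos("top",*f(625,120),.1);print("pan",p,R.T@(p-c)[:2])
print("pan edges",[pos("top",*f(*q),.1).round(4) for q in[(562,118),(688,120),(625,57),(625,182)]], "scene", pos("scene",504/4+230,80/4+155,.1))
w=pos("top",*f(212,207),.074);print("weight knob",w, "scene",pos("scene",95/4+230,331/4+155,.074-.008))
B=np.array([pos("top",*f(*q),.018) for q in[(170,187),(237,166),(259,234),(193,255)]]);print("block",B.round(4),B.mean(0))
for n,q in dict(brassB=(308,167),purple=(301,281),turq=(209,306)).items():print(n,pos("top",*f(*q),.06).round(3))
print("bottle-ish",[pos("top",*f(*q),.07).round(3) for q in[(85,152),(797,122),(797,203)]])
t=cv2.imread("pics/top0.png");h=cv2.cvtColor(t,cv2.COLOR_BGR2HSV)
print(pix("scene",[*w[:2],.074]))
E
```

```text
[[ 0.7098 -0.0536  0.041 ]
 [ 0.6239 -0.3172  0.041 ]
 [ 0.3986 -0.2448  0.041 ]
 [ 0.4846  0.0168  0.041 ]] [np.float64(0.236), np.float64(0.2772), np.float64(0.2366), np.float64(0.2754)]
centre [ 0.55423411 -0.14966934  0.041     ] yaw -17.591227778489195
foot from plate [ 0.5003854  -0.01510219]
foot top [ 0.50330769 -0.0154964   0.079     ] scene [ 0.50104354 -0.01374836  0.07      ]
pan [ 0.59289823 -0.16203435  0.1       ] [ 0.04059307 -0.00010157]
pan edges [array([ 0.5959, -0.0939,  0.1   ]), array([ 0.5921, -0.2302,  0.1   ]), array([ 0.6617, -0.1637,  0.1   ]), array([ 0.5257, -0.1604,  0.1   ])] scene [ 0.59211019 -0.15259024  0.1       ]
weight knob [0.50486777 0.29013489 0.074     ] scene [0.50478819 0.29793239 0.066     ]
block [[0.5304 0.3499 0.018 ]
 [0.5537 0.2727 0.018 ]
 [0.4751 0.2473 0.018 ]
 [0.452  0.323  0.018 ]] [0.50280231 0.29822787 0.018     ]
brassB [0.549 0.186 0.06 ]
purple [0.422 0.194 0.06 ]
turq [0.396 0.296 0.06 ]
bottle-ish [array([0.568, 0.432, 0.07 ]), array([ 0.592, -0.358,  0.07 ]), array([ 0.502, -0.355,  0.07 ])]
[255.68899524 235.25897603]
```

Request:
{"method": "arm_command", "body": {
  "motion": [
    [0.75,[0.035,-0.045,0],8],
    [0.75,[0.035,-0.045,0],8],
    [0.75,[0.035,-0.045,0],8],
    [0.75,[0.035,-0.045,0],8],
    [0.75,[0.035,-0.045,0],8],
    [0.75,[0.035,-0.045,0],8],
    [0.75,[0.035,-0.045,0],8],
    [0.75,[0.035,-0.045,0],8]
  ],
  "squeeze": 12
}}

```text
t: 1.1
position: [0.4974, 0.2511, 0.2224]
tcp_rot: [3.141, -0.0, -2.36]
ft_force: [0.9, 1.3, 0.4]
gripper_width: 0.065
finger_force: 0.0
```

```bash
python3 - <<'E'
from h import *
s=readout.read_state();print({k:np.round(v,4) for k,v in s.items()})
E
```

```text
{'t': np.float64(1.1), 'joint_positions': array([-0.7485,  0.1428,  0.2238,  1.7048, -0.0329,  1.2979,  1.8346]), 'joint_vel': array([ 0.5792,  0.1395,  0.2915, -0.1426, -0.0681,  0.0122,  1.9864]), 'tau': array([ -4.1435, -51.9261,   0.9176, -38.4104,   0.2958,   0.3416,
        -4.208 ]), 'position': array([0.4974, 0.2511, 0.2224]), 'tcp_rot': array([ 3.1415e+00, -2.0000e-04, -2.3597e+00]), 'ft_force': array([0.8761, 1.2641, 0.3544]), 'torque': array([0.1048, 0.0344, 0.0082]), 'finger_force': np.float64(0.0), 'gripper_width': np.float64(0.065)}
```

Request:
{"method": "arm_command", "body": {
  "motion": [
    [0.75,[0.001,-0.045,0],0],
    [0.75,[0.001,-0.045,0],0],
    [0.75,[0.001,-0.045,0],0],
    [0.75,[0.001,-0.045,0],0],
    [0.75,[0.001,-0.045,-0.02],0],
    [0.75,[0,-0.042,-0.02],0],
    [0.75,[0,0,-0.03],0],
    [0.75,[0,0,-0.02],0]
  ]
}}

```text
t: 2.1
position: [0.5009, -0.0149, 0.1311]
tcp_rot: [3.141, -0.001, -2.366]
ft_force: [0.5, -0.4, -0.4]
gripper_width: 0.0655
finger_force: 0.0
```

```bash
python3 - <<'E'
from h import *
s=readout.read_state();print({k:np.round(v,4) for k,v in s.items()})
t=viewer.camera("top")[:,:,::-1];c=viewer.camera("scene")[:,:,::-1]
a=cv2.resize(t[160:260,300:400],None,fx=4,fy=4,interpolation=2);b=cv2.resize(c[160:260,285:385],None,fx=4,fy=4,interpolation=2)
cv2.imwrite("pics/k.png",np.hstack([a,b]))
E
```

```text
{'t': np.float64(2.1), 'joint_positions': array([-0.4725,  0.1003,  0.4409,  1.9546, -0.0479,  1.098 ,  2.3351]), 'joint_vel': array([ 0.0187,  0.1731, -0.0051,  0.173 , -0.0897, -0.3343,  0.0766]), 'tau': array([  0.8047, -41.2721,   2.7375, -37.1221,   0.3735,   0.6262,
        -0.1159]), 'position': array([ 0.5009, -0.0149,  0.1311]), 'tcp_rot': array([ 3.1408e+00, -1.0000e-03, -2.3657e+00]), 'ft_force': array([ 0.518 , -0.3672, -0.3853]), 'torque': array([ 0.0859,  0.0281, -0.0016]), 'finger_force': np.float64(0.0), 'gripper_width': np.float64(0.0655)}
```

View pics/k.png

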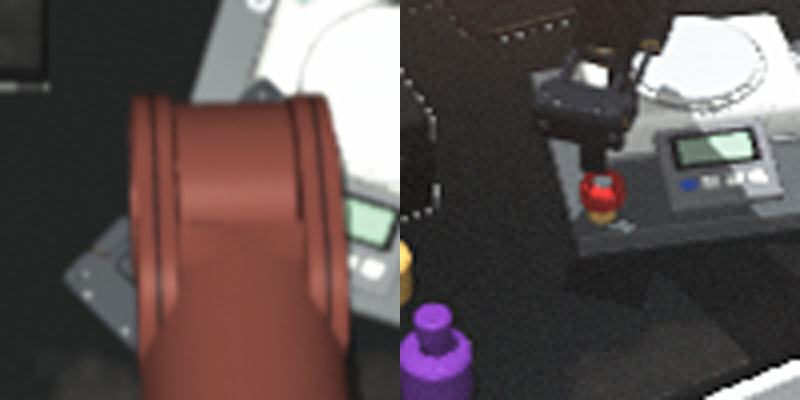

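Request:
{"method": "arm_command", "body": {
  "motion": [
    [0.75,[0,0,-0.025],0],
    [0.75,[0,0,-0.025],0],
    [0.75,[0,0,-0.018],0],
    [0.75,[0,0,-0.011],0],
    [0.75,[0,0,0],0],
    [0.75,[0,0,0],0]
  ]
}}

```text
t: 2.95
position: [0.5022, -0.0142, 0.0544]
tcp_rot: [-3.141, 0.001, -2.364]
ft_force: [1.5, 0.3, 0.2]
gripper_width: 0.0651
finger_force: 0.0
```

Request:
{"method": "arm_command", "body": {
  "motion": [
    [0.5,[0,0,0],0],
    [0.45,[0,0,0],0],
    [0.4,[0,0,0],0],
    [0.35,[0,0,0],0],
    [0.3,[0,0,0],0],
    [0.3,[0,0,0],0]
  ],
  "squeeze": 10
}}

```text
t: 3.7
position: [0.5029, -0.0153, 0.0538]
tcp_rot: [-3.139, 0.001, -2.365]
ft_force: [6.4, -4.0, -4.8]
gripper_width: 0.0381
finger_force: 10.0
```

```bash
cat > st.py <<'E'
from h import *
s=readout.read_state();print({k:np.round(v,4).tolist() for k,v in s.items() if k not in("joint_vel","tau")})
E
python3 st.py
```

```text
{'t': 3.7, 'joint_positions': [-0.4526, 0.2051, 0.4354, 2.0268, -0.1058, 0.9285, 2.3853], 'position': [0.5029, -0.0153, 0.0538], 'tcp_rot': [-3.1389, 0.001, -2.3652], 'ft_force': [6.4105, -3.9502, -4.8004], 'torque': [-0.6633, -1.0509, 0.0172], 'finger_force': 10.0064, 'gripper_width': 0.0381}
```

Request:
{"method": "arm_command", "body": {
  "motion": [
    [0.3,[0.0008,-0.0008,0],0],
    [0.3,[0,0,0],0],
    [0.3,[0,0,0],0]
  ]
}}

```text
t: 4.08
position: [0.5029, -0.0153, 0.0537]
tcp_rot: [-3.141, 0.0, -2.365]
ft_force: [3.4, -3.0, 0.5]
gripper_width: 0.0388
finger_force: 10.0
```

```bash
python3 st.py
```

```text
{'t': 4.075, 'joint_positions': [-0.4514, 0.2065, 0.4352, 2.0254, -0.1075, 0.9304, 2.3877], 'position': [0.5029, -0.0153, 0.0537], 'tcp_rot': [-3.1407, 0.0004, -2.3646], 'ft_force': [3.357, -2.9979, 0.5078], 'torque': [-0.6389, -0.7026, -0.0206], 'finger_force': 10.0007, 'gripper_width': 0.0388}
```

Request:
{"method": "arm_command", "body": {
  "motion": [
    [0.3,[0.0009,-0.0008,0],0],
    [0.3,[0,0,0],-3],
    [0.3,[0,0,0],-3]
  ]
}}

```text
t: 4.45
position: [0.5029, -0.0153, 0.0536]
tcp_rot: [3.141, -0.0, -2.47]
ft_force: [-0.5, -0.5, 4.3]
gripper_width: 0.0388
finger_force: 10.0
```

```bash
python3 st.py
```

```text
{'t': 4.45, 'joint_positions': [-0.4624, 0.209, 0.4488, 2.0244, -0.1131, 0.9324, 2.2875], 'position': [0.5029, -0.0153, 0.0536], 'tcp_rot': [3.1405, -0.0004, -2.4704], 'ft_force': [-0.5213, -0.5257, 4.2561], 'torque': [0.0438, 0.1653, -0.0023], 'finger_force': 9.9985, 'gripper_width': 0.0388}
```

Request:
{"method": "arm_command", "body": {
  "motion": [
    [0.3,[0,0,0],-3],
    [0.3,[0,0,0],-3]
  ]
}}

```text
t: 4.7
position: [0.5029, -0.0153, 0.0536]
tcp_rot: [3.141, -0.001, -2.575]
ft_force: [-1.0, -0.7, 2.9]
gripper_width: 0.039
finger_force: 10.0
```

```bash
python3 st.py
```

```text
{'t': 4.7, 'joint_positions': [-0.4748, 0.21, 0.4627, 2.025, -0.1169, 0.9324, 2.1863], 'position': [0.5029, -0.0153, 0.0536], 'tcp_rot': [3.1406, -0.0006, -2.5752], 'ft_force': [-1.009, -0.6535, 2.9021], 'torque': [0.0409, 0.1807, 0.0454], 'finger_force': 9.9986, 'gripper_width': 0.039}
```

```bash
cat > q.py <<'E'
from h import *
s=readout.read_state();print(s["t"],"yaw",np.degrees(s["tcp_rot"][2]).round(1),"q7",s["joint_positions"][6].round(2),"F",s["ft_force"].round(2),"T",s["torque"].round(3),"z",s["position"].round(4),s["gripper_width"])
E
python3 q.py
```

```text
4.7 yaw -147.5 q7 2.19 F [-1.01 -0.65  2.9 ] T [0.041 0.181 0.045] z [ 0.5029 -0.0153  0.0536] 0.03900494598093433
```

Request:
{"method": "arm_command", "body": {
  "motion": [
    [0.3,[0,0,0],-5],
    [0.3,[0,0,0],-5]
  ]
}}

```text
t: 4.95
position: [0.5028, -0.0152, 0.0535]
tcp_rot: [3.141, -0.001, -2.751]
ft_force: [-1.1, 0.1, 1.8]
gripper_width: 0.0386
finger_force: 10.0
```

```bash
python3 q.py
```

```text
4.95 yaw -157.6 q7 2.02 F [-1.11  0.15  1.76] T [0.088 0.072 0.011] z [ 0.5028 -0.0152  0.0535] 0.03856812049141423
```

Request:
{"method": "arm_command", "body": {
  "motion": [
    [0.3,[0,0,0],-5],
    [0.3,[0,0,0],-5]
  ]
}}

```text
t: 5.2
position: [0.5028, -0.0152, 0.0534]
tcp_rot: [3.141, -0.001, -2.925]
ft_force: [0.3, 0.1, 0.2]
gripper_width: 0.0387
finger_force: 10.0
```

```bash
python3 q.py
```

```text
5.2 yaw -167.6 q7 1.85 F [0.27 0.13 0.19] T [ 0.141 -0.002  0.004] z [ 0.5028 -0.0152  0.0534] 0.038719996005560475
```

Request:
{"method": "arm_command", "body": {
  "motion": [
    [0.3,[0,0,0],-5],
    [0.3,[0,0,0],-5]
  ]
}}

```text
t: 5.45
position: [0.5028, -0.0151, 0.0533]
tcp_rot: [3.141, -0.001, -3.1]
ft_force: [0.6, 1.6, -1.3]
gripper_width: 0.0385
finger_force: 10.0
```

```bash
python3 q.py
```

```text
5.45 yaw -177.6 q7 1.68 F [ 0.61  1.57 -1.35] T [ 0.159 -0.151  0.021] z [ 0.5028 -0.0151  0.0533] 0.038529357274493456
```

```bash
sed -i 's/,s\["gripper_width"\])/,"tau7",s["tau"][6].round(3))/' q.py; python3 q.py
```

```text
5.45 yaw -177.6 q7 1.68 F [ 0.61  1.57 -1.35] T [ 0.159 -0.151  0.021] z [ 0.5028 -0.0151  0.0533] tau7 1.374
```

Request:
{"method": "arm_command", "body": {
  "motion": [
    [0.3,[0,0,-0.0001],-5],
    [0.3,[0,0,-0.0001],-5]
  ]
}}

```text
t: 5.7
position: [0.5028, -0.015, 0.0531]
tcp_rot: [3.141, -0.001, 3.009]
ft_force: [-0.7, 1.1, 1.3]
gripper_width: 0.0382
finger_force: 10.0
```

```bash
python3 q.py
```

```text
5.7 yaw 172.4 q7 1.51 F [-0.67  1.05  1.32] T [0.222 0.024 0.023] z [ 0.5028 -0.015   0.0531] tau7 1.371
```

Request:
{"method": "arm_command", "body": {
  "motion": [
    [0.3,[0,0,-0.0001],-5],
    [0.3,[0,0,0],-5]
  ]
}}

```text
t: 5.95
position: [0.5028, -0.0149, 0.0531]
tcp_rot: [3.141, -0.001, 2.835]
ft_force: [-0.4, 1.1, 0.9]
gripper_width: 0.0386
finger_force: 10.0
```

```bash
python3 q.py
```

```text
5.95 yaw 162.4 q7 1.35 F [-0.41  1.05  0.91] T [ 0.23  -0.071  0.006] z [ 0.5028 -0.0149  0.0531] tau7 1.37
```

Request:
{"method": "arm_command", "body": {
  "motion": [
    [0.3,[0,0,-0.0001],-5],
    [0.3,[0,0,0],-5]
  ]
}}

```text
t: 6.2
position: [0.5029, -0.0149, 0.0529]
tcp_rot: [3.141, -0.001, 2.66]
ft_force: [0.9, 1.8, 0.1]
gripper_width: 0.0388
finger_force: 10.0
```

```bash
python3 q.py
```

```text
6.2 yaw 152.4 q7 1.18 F [0.9  1.83 0.15] T [ 0.266 -0.097  0.039] z [ 0.5029 -0.0149  0.0529] tau7 1.366
```

Request:
{"method": "arm_command", "body": {
  "motion": [
    [0.3,[0,0.0003,-0.0001],-5],
    [0.3,[0,0,0],-5]
  ]
}}

```text
t: 6.45
position: [0.5029, -0.0148, 0.0528]
tcp_rot: [-3.141, -0.001, 2.485]
ft_force: [1.5, 0.9, -0.8]
gripper_width: 0.0387
finger_force: 10.0
```

```bash
python3 q.py
```

```text
6.45 yaw 142.4 q7 1.01 F [ 1.45  0.94 -0.81] T [ 0.121 -0.184  0.008] z [ 0.5029 -0.0148  0.0528] tau7 1.357
```

Request:
{"method": "arm_command", "body": {
  "motion": [
    [0.3,[0,0.0002,-0.0001],-5],
    [0.3,[0,0,0],-5]
  ]
}}

```text
t: 6.7
position: [0.5029, -0.0147, 0.0527]
tcp_rot: [-3.141, -0.001, 2.311]
ft_force: [0.9, -0.2, -1.3]
gripper_width: 0.0383
finger_force: 10.0
```

```bash
python3 q.py
```

```text
6.7 yaw 132.4 q7 0.85 F [ 0.91 -0.21 -1.34] T [-0.023 -0.235  0.023] z [ 0.5029 -0.0147  0.0527] tau7 1.354
```

Request:
{"method": "arm_command", "body": {
  "motion": [
    [0.3,[0,0,-0.0001],-5],
    [0.3,[0,0,0],-5]
  ]
}}

```text
t: 6.95
position: [0.503, -0.0147, 0.0526]
tcp_rot: [-3.141, -0.001, 2.136]
ft_force: [1.7, 0.9, -1.4]
gripper_width: 0.0388
finger_force: 10.0
```

```bash
python3 q.py
```

```text
6.95 yaw 122.4 q7 0.68 F [ 1.68  0.88 -1.39] T [-0.008 -0.325  0.03 ] z [ 0.503  -0.0147  0.0526] tau7 1.353
```

Request:
{"method": "arm_command", "body": {
  "motion": [
    [0.3,[0.0003,0,-0.0002],-5],
    [0.3,[0,0,-0.0001],-5]
  ]
}}

```text
t: 7.2
position: [0.5031, -0.0146, 0.0525]
tcp_rot: [-3.141, -0.001, 1.962]
ft_force: [-0.4, -1.0, 3.1]
gripper_width: 0.0387
finger_force: 10.0
```

```bash
python3 q.py
```

```text
7.2 yaw 112.4 q7 0.52 F [-0.4 -1.   3.1] T [0.009 0.1   0.031] z [ 0.5031 -0.0146  0.0525] tau7 1.351
```

Request:
{"method": "arm_command", "body": {
  "motion": [
    [0.3,[0,0,-0.0001],-5],
    [0.3,[0,0,0],-5]
  ]
}}

```text
t: 7.45
position: [0.5032, -0.0146, 0.0524]
tcp_rot: [-3.141, -0.001, 1.787]
ft_force: [0.3, -0.6, 1.6]
gripper_width: 0.0387
finger_force: 10.0
```

```bash
python3 q.py
```

```text
7.45 yaw 102.4 q7 0.35 F [ 0.35 -0.55  1.57] T [-0.028  0.055  0.066] z [ 0.5032 -0.0146  0.0524] tau7 1.342
```

Request:
{"method": "arm_command", "body": {
  "motion": [
    [0.3,[0,0,-0.0001],-5],
    [0.3,[0,0,0],-5]
  ]
}}

```text
t: 7.7
position: [0.5032, -0.0146, 0.0523]
tcp_rot: [-3.141, -0.001, 1.613]
ft_force: [0.1, 0.5, 1.6]
gripper_width: 0.0387
finger_force: 10.0
```

```bash
python3 q.py
```

```text
7.7 yaw 92.4 q7 0.19 F [0.15 0.49 1.56] T [-0.01   0.013  0.029] z [ 0.5032 -0.0146  0.0523] tau7 1.334
```

Request:
{"method": "arm_command", "body": {
  "motion": [
    [0.3,[0,0,0],-5],
    [0.3,[0,0,-0.0001],-5]
  ]
}}

```text
t: 7.95
position: [0.5033, -0.0146, 0.0522]
tcp_rot: [-3.141, -0.001, 1.438]
ft_force: [-0.4, 0.5, 0.7]
gripper_width: 0.0388
finger_force: 10.0
```

```bash
python3 q.py
```

```text
7.95 yaw 82.4 q7 0.03 F [-0.38  0.52  0.66] T [-0.061 -0.033 -0.002] z [ 0.5033 -0.0146  0.0522] tau7 1.32
```

Request:
{"method": "arm_command", "body": {
  "motion": [
    [0.3,[0,0,-0.0001],-5],
    [0.3,[0,0,0],-5]
  ]
}}

```text
t: 8.2
position: [0.5034, -0.0146, 0.0521]
tcp_rot: [-3.141, -0.001, 1.264]
ft_force: [1.4, 1.0, 0.6]
gripper_width: 0.0384
finger_force: 10.0
```

```bash
python3 q.py
```

```text
8.2 yaw 72.4 q7 -0.13 F [1.35 1.04 0.61] T [-0.121 -0.209 -0.008] z [ 0.5034 -0.0146  0.0521] tau7 1.314
```

Request:
{"method": "arm_command", "body": {
  "motion": [
    [0.3,[0,0,-0.0001],-5],
    [0.3,[0,0,0],-5]
  ]
}}

```text
t: 8.45
position: [0.5034, -0.0146, 0.052]
tcp_rot: [-3.141, -0.0, 1.089]
ft_force: [0.6, 0.4, -0.2]
gripper_width: 0.0387
finger_force: 10.0
```

```bash
python3 q.py
```

```text
8.45 yaw 62.4 q7 -0.29 F [ 0.57  0.38 -0.24] T [-0.157 -0.244 -0.014] z [ 0.5034 -0.0146  0.052 ] tau7 1.301
```

Request:
{"method": "arm_command", "body": {
  "motion": [
    [0.3,[0.0002,0,-0.0001],-5],
    [0.3,[0,0,-0.0001],-5]
  ]
}}

```text
t: 8.7
position: [0.5035, -0.0147, 0.0518]
tcp_rot: [-3.141, -0.0, 0.915]
ft_force: [0.8, -0.8, 2.5]
gripper_width: 0.0386
finger_force: 10.0
```

```bash
python3 q.py
```

```text
8.7 yaw 52.4 q7 -0.45 F [ 0.81 -0.77  2.55] T [-0.229  0.038 -0.017] z [ 0.5035 -0.0147  0.0518] tau7 1.288
```

Request:
{"method": "arm_command", "body": {
  "motion": [
    [0.3,[0,0,-0.0001],-5],
    [0.3,[0,0,0],-5]
  ]
}}

```text
t: 8.95
position: [0.5036, -0.0147, 0.0517]
tcp_rot: [-3.141, -0.0, 0.74]
ft_force: [0.5, -0.4, 1.0]
gripper_width: 0.039
finger_force: 10.0
```

```bash
python3 q.py
```

```text
8.95 yaw 42.4 q7 -0.61 F [ 0.5  -0.36  0.99] T [-0.268 -0.035  0.024] z [ 0.5036 -0.0147  0.0517] tau7 1.272
```

Request:
{"method": "arm_command", "body": {
  "motion": [
    [0.3,[0,0,-0.0001],-5],
    [0.3,[0,0,0],-5]
  ]
}}

```text
t: 9.2
position: [0.5036, -0.0148, 0.0516]
tcp_rot: [-3.141, 0.0, 0.565]
ft_force: [0.8, -1.1, 1.0]
gripper_width: 0.0385
finger_force: 10.0
```

```bash
python3 q.py
```

```text
9.2 yaw 32.4 q7 -0.76 F [ 0.79 -1.09  1.  ] T [-0.311 -0.027  0.011] z [ 0.5036 -0.0148  0.0516] tau7 1.253
```

Request:
{"method": "arm_command", "body": {
  "motion": [
    [0.3,[0,0,-0.0001],-5],
    [0.3,[0,0,0],-5]
  ]
}}

```text
t: 9.45
position: [0.5037, -0.0149, 0.0515]
tcp_rot: [-3.141, 0.0, 0.391]
ft_force: [1.2, -1.4, 0.6]
gripper_width: 0.0387
finger_force: 10.0
```

```bash
python3 q.py
```

```text
9.45 yaw 22.4 q7 -0.91 F [ 1.21 -1.38  0.56] T [-0.338 -0.088  0.036] z [ 0.5037 -0.0149  0.0515] tau7 1.232
```

Request:
{"method": "arm_command", "body": {
  "motion": [
    [0.3,[0,0,-0.0001],-5],
    [0.3,[0,0,0],-5]
  ]
}}

```text
t: 9.7
position: [0.5037, -0.0149, 0.0514]
tcp_rot: [-3.141, 0.0, 0.216]
ft_force: [1.2, -0.8, 0.2]
gripper_width: 0.0384
finger_force: 10.0
```

```bash
python3 q.py
```

```text
9.7 yaw 12.4 q7 -1.06 F [ 1.21 -0.81  0.23] T [-0.39  -0.111  0.061] z [ 0.5037 -0.0149  0.0514] tau7 1.21
```

Request:
{"method": "arm_command", "body": {
  "motion": [
    [0.3,[0,0,-0.0001],-5],
    [0.3,[0,0,0],-5]
  ]
}}

```text
t: 9.95
position: [0.5037, -0.015, 0.0513]
tcp_rot: [-3.141, 0.0, 0.042]
ft_force: [0.2, -1.1, 0.3]
gripper_width: 0.039
finger_force: 10.0
```

```bash
python3 q.py
```

```text
9.95 yaw 2.4 q7 -1.21 F [ 0.18 -1.15  0.32] T [-0.444 -0.023  0.034] z [ 0.5037 -0.015   0.0513] tau7 1.187
```

Request:
{"method": "arm_command", "body": {
  "motion": [
    [0.3,[0,0,0],-5],
    [0.3,[0,0,0],-5]
  ]
}}

```text
t: 10.2
position: [0.5037, -0.0151, 0.0512]
tcp_rot: [-3.141, 0.0, -0.133]
ft_force: [2.0, -2.2, -1.3]
gripper_width: 0.0387
finger_force: 10.0
```

```bash
python3 q.py
```

```text
10.2 yaw -7.6 q7 -1.35 F [ 2.01 -2.25 -1.27] T [-0.507 -0.143  0.026] z [ 0.5037 -0.0151  0.0512] tau7 1.159
```

Request:
{"method": "arm_command", "body": {
  "motion": [
    [0.3,[0,0,-0.0001],-5]
  ]
}}

```text
t: 10.32
position: [0.5037, -0.0152, 0.0511]
tcp_rot: [-3.141, 0.0, -0.22]
ft_force: [0.6, -2.4, -1.5]
gripper_width: 0.0392
finger_force: 10.0
```

```bash
python3 q.py
```

```text
10.325 yaw -12.6 q7 -1.42 F [ 0.55 -2.43 -1.45] T [-0.457 -0.034  0.052] z [ 0.5037 -0.0152  0.0511] tau7 1.138
```

Request:
{"method": "arm_command", "body": {
  "motion": [
    [0.3,[0,0,-0.0001],-5]
  ]
}}

```text
t: 10.45
position: [0.5037, -0.0152, 0.0511]
tcp_rot: [-3.142, 0.0, -0.307]
ft_force: [1.7, -3.0, 0.0]
gripper_width: 0.0386
finger_force: 10.0
```

```bash
python3 q.py
```

```text
10.45 yaw -17.6 q7 -1.49 F [ 1.66 -3.03  0.04] T [-0.493  0.024  0.019] z [ 0.5037 -0.0152  0.0511] tau7 1.123
```

Request:
{"method": "arm_command", "body": {
  "motion": [
    [0.3,[0,-0.0005,0],-2],
    [0.3,[0,0,0],-2]
  ]
}}

```text
t: 10.7
position: [0.5037, -0.0153, 0.051]
tcp_rot: [-3.141, 0.001, -0.375]
ft_force: [0.4, 0.5, 1.5]
gripper_width: 0.0389
finger_force: 10.0
```

```bash
python3 q.py
```

```text
10.7 yaw -21.5 q7 -1.55 F [0.42 0.53 1.54] T [0.055 0.145 0.028] z [ 0.5037 -0.0153  0.051 ] tau7 0.414
```

Request:
{"method": "arm_command", "body": {
  "motion": [
    [0.3,[0,0,-0.0001],-2],
    [0.3,[0,0,0],-2]
  ]
}}

```text
t: 10.95
position: [0.5037, -0.0153, 0.051]
tcp_rot: [-3.141, 0.001, -0.446]
ft_force: [-0.9, 2.2, 1.8]
gripper_width: 0.0386
finger_force: 10.0
```

```bash
python3 q.py
```

```text
10.95 yaw -25.6 q7 -1.6 F [-0.95  2.17  1.81] T [0.494 0.282 0.051] z [ 0.5037 -0.0153  0.051 ] tau7 0.42
```

Request:
{"method": "arm_command", "body": {
  "motion": [
    [0.3,[0,0,0],-2],
    [0.3,[0,0,0],-2]
  ]
}}

```text
t: 11.2
position: [0.5037, -0.0154, 0.0509]
tcp_rot: [-3.141, 0.001, -0.516]
ft_force: [-0.7, 3.3, 2.4]
gripper_width: 0.0387
finger_force: 10.0
```

```bash
python3 q.py
```

```text
11.2 yaw -29.6 q7 -1.66 F [-0.7   3.31  2.43] T [0.733 0.408 0.066] z [ 0.5037 -0.0154  0.0509] tau7 0.404
```

Request:
{"method": "arm_command", "body": {
  "motion": [
    [0.3,[0,0.0004,0],-2],
    [0.3,[0,0,0],-2]
  ]
}}

```text
t: 11.45
position: [0.5037, -0.0154, 0.0509]
tcp_rot: [3.141, 0.0, -0.586]
ft_force: [-0.2, 3.1, 0.4]
gripper_width: 0.0382
finger_force: 10.0
```

```bash
python3 q.py
```

```text
11.45 yaw -33.6 q7 -1.72 F [-0.15  3.06  0.39] T [0.537 0.403 0.09 ] z [ 0.5037 -0.0154  0.0509] tau7 0.395
```

Request:
{"method": "arm_command", "body": {
  "motion": [
    [0.3,[0,0,0],-2],
    [0.3,[0,0,0],-2]
  ]
}}

```text
t: 11.7
position: [0.5037, -0.0154, 0.0509]
tcp_rot: [3.141, 0.0, -0.656]
ft_force: [-1.3, 2.1, -0.8]
gripper_width: 0.0386
finger_force: 10.0
```

```bash
python3 q.py
```

```text
11.7 yaw -37.6 q7 -1.77 F [-1.31  2.06 -0.78] T [0.439 0.409 0.046] z [ 0.5037 -0.0154  0.0509] tau7 0.402
```

Request:
{"method": "arm_command", "body": {
  "motion": [
    [0.3,[0,0.0002,0],-2],
    [0.3,[0,0,0],-2]
  ]
}}

```text
t: 11.95
position: [0.5036, -0.0154, 0.0509]
tcp_rot: [3.141, 0.0, -0.726]
ft_force: [-0.4, 1.3, -2.7]
gripper_width: 0.0386
finger_force: 10.0
```

```bash
python3 q.py
```

```text
11.95 yaw -41.6 q7 -1.83 F [-0.38  1.29 -2.72] T [0.177 0.385 0.106] z [ 0.5036 -0.0154  0.0509] tau7 0.4
```

Request:
{"method": "arm_command", "body": {
  "motion": [
    [0.3,[0,0,-0.0001],-2]
  ]
}}

```text
t: 12.08
position: [0.5036, -0.0154, 0.0509]
tcp_rot: [3.141, 0.0, -0.761]
ft_force: [-2.9, 0.5, -0.4]
gripper_width: 0.0387
finger_force: 10.0
```

```bash
python3 q.py
```

```text
12.075 yaw -43.6 q7 -1.86 F [-2.86  0.5  -0.36] T [0.115 0.584 0.138] z [ 0.5036 -0.0154  0.0509] tau7 0.397
```

Request:
{"method": "arm_command", "body": {
  "motion": [
    [0.3,[0,0,0],-2]
  ]
}}

```text
t: 12.2
position: [0.5036, -0.0154, 0.0508]
tcp_rot: [3.141, 0.0, -0.796]
ft_force: [-1.3, -0.1, -2.0]
gripper_width: 0.0386
finger_force: 10.0
```

```bash
python3 q.py
```

```text
12.2 yaw -45.6 q7 -1.89 F [-1.31 -0.12 -1.98] T [0.011 0.62  0.032] z [ 0.5036 -0.0154  0.0508] tau7 0.405
```

Request:
{"method": "arm_command", "body": {
  "motion": [
    [0.3,[-0.0002,0,-0.0001],-1]
  ]
}}

```text
t: 12.32
position: [0.5036, -0.0154, 0.0508]
tcp_rot: [3.141, -0.0, -0.813]
ft_force: [-1.4, -0.3, -1.7]
gripper_width: 0.0384
finger_force: 10.0
```

```bash
python3 q.py
```

```text
12.325 yaw -46.6 q7 -1.9 F [-1.41 -0.3  -1.74] T [0.005 0.478 0.094] z [ 0.5036 -0.0154  0.0508] tau7 -0.014
```

Request:
{"method": "arm_command", "body": {
  "motion": [
    [0.3,[0,0,0],-1]
  ]
}}

```text
t: 12.45
position: [0.5036, -0.0154, 0.0508]
tcp_rot: [3.141, -0.0, -0.83]
ft_force: [-0.9, -0.9, -2.4]
gripper_width: 0.0389
finger_force: 10.0
```

```bash
python3 q.py
```

```text
12.45 yaw -47.5 q7 -1.92 F [-0.9  -0.89 -2.38] T [-0.193  0.498  0.1  ] z [ 0.5036 -0.0154  0.0508] tau7 0.14
```

Request:
{"method": "arm_command", "body": {
  "motion": [
    [0.3,[0,0,0],-1]
  ]
}}

```text
t: 12.58
position: [0.5036, -0.0154, 0.0508]
tcp_rot: [3.141, -0.0, -0.847]
ft_force: [-1.9, -1.1, -2.0]
gripper_width: 0.0386
finger_force: 10.0
```

```bash
python3 q.py
```

```text
12.575 yaw -48.5 q7 -1.93 F [-1.86 -1.09 -2.05] T [-0.19   0.503  0.077] z [ 0.5036 -0.0154  0.0508] tau7 0.155
```

Request:
{"method": "arm_command", "body": {
  "motion": [
    [0.3,[0,0,0],-1]
  ]
}}

```text
t: 12.7
position: [0.5036, -0.0154, 0.0508]
tcp_rot: [3.141, -0.0, -0.865]
ft_force: [-1.8, -1.6, -3.1]
gripper_width: 0.0383
finger_force: 10.0
```

```bash
python3 q.py
```

```text
12.7 yaw -49.5 q7 -1.95 F [-1.78 -1.59 -3.05] T [-0.331  0.485  0.071] z [ 0.5036 -0.0154  0.0508] tau7 0.154
```

Request:
{"method": "arm_command", "body": {
  "motion": [
    [0.3,[-0.0003,-0.0003,-0.0002],0],
    [0.3,[0,0,0],0],
    [0.3,[0,0,0],0],
    [0.3,[0,0,0],0]
  ]
}}

```text
t: 13.2
position: [0.5036, -0.0154, 0.0508]
tcp_rot: [-3.141, -0.0, -0.863]
ft_force: [-0.1, 0.3, 0.9]
gripper_width: 0.0388
finger_force: 10.0
```

```bash
python3 q.py
```

```text
13.2 yaw -49.5 q7 -1.95 F [-0.13  0.33  0.92] T [-0.022  0.369  0.029] z [ 0.5036 -0.0154  0.0508] tau7 -0.015
```

Request:
{"method": "arm_command", "body": {
  "motion": [
    [0.3,[0,0,0],-1],
    [0.3,[0,0,0],-1]
  ]
}}

```text
t: 13.45
position: [0.5036, -0.0155, 0.0508]
tcp_rot: [-3.141, -0.0, -0.9]
ft_force: [-0.2, 0.1, 1.1]
gripper_width: 0.0386
finger_force: 10.0
```

```bash
python3 q.py
```

```text
13.45 yaw -51.5 q7 -1.98 F [-0.17  0.1   1.09] T [-0.012  0.214  0.114] z [ 0.5036 -0.0155  0.0508] tau7 0.165
```

Request:
{"method": "arm_command", "body": {
  "motion": [
    [0.3,[0,0,0],1.5],
    [0.3,[0,0,0],1.5]
  ]
}}

```text
t: 13.7
position: [0.5036, -0.0155, 0.0508]
tcp_rot: [-3.141, -0.0, -0.844]
ft_force: [-0.4, 0.4, 2.1]
gripper_width: 0.0382
finger_force: 10.0
```

```bash
python3 q.py
```

```text
13.7 yaw -48.4 q7 -1.93 F [-0.38  0.43  2.1 ] T [ 0.082  0.148 -0.033] z [ 0.5036 -0.0155  0.0508] tau7 -0.282
```

Request:
{"method": "arm_command", "body": {
  "motion": [
    [0.3,[0,0,0],1]
  ]
}}

```text
t: 13.82
position: [0.5036, -0.0154, 0.0508]
tcp_rot: [-3.141, -0.0, -0.827]
ft_force: [0.8, 0.6, 1.5]
gripper_width: 0.0383
finger_force: 10.0
```

```bash
python3 q.py
```

```text
13.825 yaw -47.4 q7 -1.92 F [0.84 0.64 1.54] T [ 0.067  0.078 -0.101] z [ 0.5036 -0.0154  0.0508] tau7 -0.052
```

Request:
{"method": "arm_command", "body": {
  "motion": [
    [0.3,[0,0,0],1]
  ]
}}

```text
t: 13.95
position: [0.5036, -0.0154, 0.0508]
tcp_rot: [-3.141, -0.0, -0.81]
ft_force: [1.3, 0.6, 2.2]
gripper_width: 0.0385
finger_force: 10.0
```

```bash
python3 q.py
```

```text
13.95 yaw -46.4 q7 -1.91 F [1.34 0.58 2.24] T [ 0.15   0.049 -0.098] z [ 0.5036 -0.0154  0.0508] tau7 -0.124
```

Request:
{"method": "arm_command", "body": {
  "motion": [
    [0.3,[0,0,0],0],
    [0.4,[0,0,0],0],
    [0.6,[0,0,0],0],
    [0.75,[0,0,0],0],
    [0.75,[0,0,0],0]
  ]
}}

```text
t: 14.58
position: [0.5031, -0.0156, 0.0505]
tcp_rot: [3.141, 0.0, -0.811]
ft_force: [-0.0, 0.1, 0.8]
gripper_width: 0.0598
finger_force: 0.0
```

```bash
python3 q.py
```

```text
14.575 yaw -46.5 q7 -1.91 F [-0.01  0.08  0.84] T [0.034 0.13  0.017] z [ 0.5031 -0.0156  0.0505] tau7 -0.0
```

Request:
{"method": "arm_command", "body": {
  "motion": [
    [0.75,[0,0,0.005],0],
    [0.75,[0,0,0.02],0],
    [0.75,[0,0,0.035],0],
    [0.75,[0,0,0.04],0],
    [0.75,[0,0,0.04],0],
    [0.75,[0,0,0.03],0],
    [0.75,[0,0.02,0],0],
    [0.75,[0,0.04,0],0]
  ]
}}

```text
t: 15.58
position: [0.5037, 0.0438, 0.2214]
tcp_rot: [-3.139, 0.002, -0.814]
ft_force: [0.8, 0.1, 0.1]
gripper_width: 0.0654
finger_force: 0.0
```

```bash
python3 q.py
```

```text
15.575 yaw -46.7 q7 -2.52 F [0.76 0.15 0.07] T [ 0.022  0.057 -0.034] z [0.5037 0.0438 0.2214] tau7 1.107
```

```bash
python3 - <<'E'
from h import *
t=viewer.camera("top")[:,:,::-1];s=viewer.camera("scene")[:,:,::-1]
a=cv2.resize(t[195:235,225:265],None,fx=10,fy=10,interpolation=2);b=cv2.resize(s[225:265,235:275],None,fx=10,fy=10,interpolation=2)
# predicted outlines for weight at hypothesis
for (x,y),col in (((.5045,.294),(0,0,255)),((.503,.298),(0,255,0))):
  for r,z in((.011,.074),(.011,.058),(.022,.045)):
    th=np.linspace(0,6.28,40);P=[[x+r*np.cos(k),y+r*np.sin(k),z] for k in th]
    for n,im,o in(("top",a,(225,195)),("scene",b,(235,225))):
        q=np.array([pix(n,p) for p in P]);q=((q-o+.5)*10-.5).astype(np.int32);cv2.polylines(im,[q],True,col,1)
cv2.imwrite("pics/w.png",np.hstack([a,b]))
E
```

```text
(no output)
```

View pics/w.png

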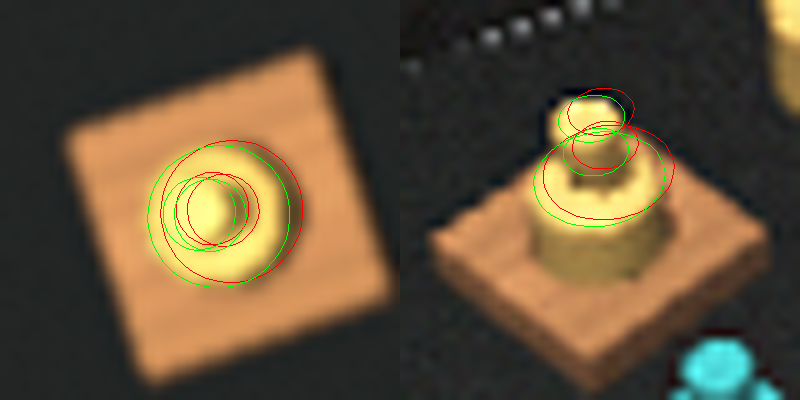

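Request:
{"method": "arm_command", "body": {
  "motion": [
    [0.6,[0,0.02,0],10],
    [0.6,[0,0.03,0],10],
    [0.6,[0,0.04,0],10],
    [0.6,[0,0.04,0],10],
    [0.6,[0,0.04,0],10],
    [0.6,[0,0.04,0],10],
    [0.6,[0,0.03,0],10],
    [0.6,[0,0.013,0],10]
  ]
}}

```text
t: 16.68
position: [0.5031, 0.299, 0.2204]
tcp_rot: [3.141, 0.001, 0.593]
ft_force: [-0.3, -0.2, 0.7]
gripper_width: 0.0523
finger_force: 0.0
```

Request:
{"method": "arm_command", "body": {
  "motion": [
    [0.6,[0,0,-0.04],0],
    [0.6,[0,0,-0.03],0],
    [0.6,[0,0,-0.02],0],
    [0.6,[0,0,0],0]
  ]
}}

```text
t: 17.18
position: [0.5029, 0.2968, 0.1298]
tcp_rot: [3.141, 0.002, 0.585]
ft_force: [-0.9, -0.4, -0.3]
gripper_width: 0.0521
finger_force: 0.0
```

```bash
python3 q.py
```

```text
17.175 yaw 33.5 q7 -1.32 F [-0.87 -0.39 -0.33] T [-0.089  0.15   0.041] z [0.5029 0.2968 0.1298] tau7 0.174
```

Request:
{"method": "arm_command", "body": {
  "motion": [
    [0.6,[0,0.001,-0.025],0],
    [0.6,[0,0,-0.025],0],
    [0.6,[0,0,-0.018],0],
    [0.6,[0,0,-0.009],0],
    [0.6,[0,0,0],0],
    [0.6,[0,0,0],0]
  ]
}}

```text
t: 17.92
position: [0.5039, 0.2987, 0.0545]
tcp_rot: [-3.141, -0.001, 0.585]
ft_force: [-0.1, 0.0, -0.0]
gripper_width: 0.0523
finger_force: 0.0
```

Request:
{"method": "arm_command", "body": {
  "motion": [
    [0.4,[0,0,0],0],
    [0.3,[0,0,0],0],
    [0.25,[0,0,0],0],
    [0.1,[0,0,0],0],
    [0.1,[0,0,0],0],
    [0.1,[0,0,0],0]
  ],
  "squeeze": 25
}}

```text
t: 18.68
position: [0.5033, 0.2986, 0.0537]
tcp_rot: [-3.141, -0.0, 0.585]
ft_force: [-1.8, 0.6, 0.2]
gripper_width: 0.0206
finger_force: 25.0
```

```bash
python3 st.py
python3 - <<'E'
from h import *
s=viewer.camera("scene")[:,:,::-1];t=viewer.camera("top")[:,:,::-1]
cv2.imwrite("pics/g.png",np.hstack([cv2.resize(s[185:285,205:305],None,fx=4,fy=4,interpolation=2),cv2.resize(t[150:250,335:435],None,fx=4,fy=4,interpolation=2)]))
E
```

```text
{'t': 18.675, 'joint_positions': [-1.2862, 0.4638, 0.8452, 1.8435, -0.4048, 1.016, -1.2602], 'position': [0.5033, 0.2986, 0.0537], 'tcp_rot': [-3.1414, -0.0, 0.5853], 'ft_force': [-1.7603, 0.5884, 0.1594], 'torque': [0.0072, 0.2533, 0.0406], 'finger_force': 25.0002, 'gripper_width': 0.0206}
```

View pics/g.png

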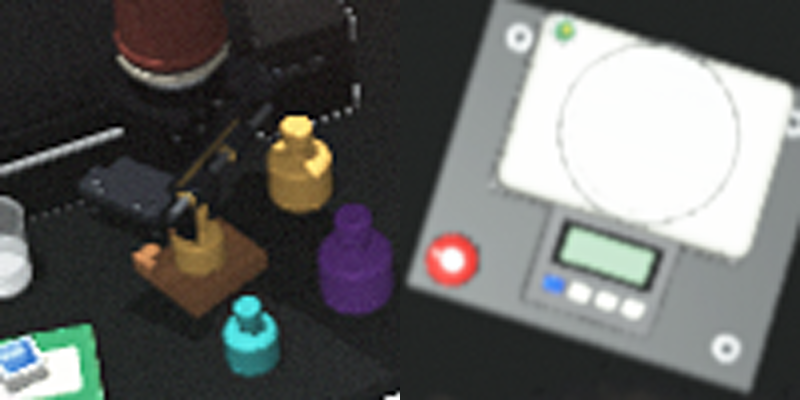

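Request:
{"method": "arm_command", "body": {
  "motion": [
    [0.1,[0,0,0.002],0],
    [0.1,[0,0,0.005],0],
    [0.1,[0,0,0.012],0],
    [0.1,[0,0,0.025],0],
    [0.1,[0,0,0.02],0],
    [0.1,[0,0,0.01],0],
    [0.1,[0,0,0],0],
    [0.1,[0,0,0],0]
  ]
}}

```text
t: 19.77
position: [0.5028, 0.2984, 0.127]
tcp_rot: [-3.142, 0.001, 0.585]
ft_force: [-0.1, -0.4, -6.1]
gripper_width: 0.0208
finger_force: 25.0
```

```bash
python3 st.py
python3 - <<'E'
from h import *
s=viewer.camera("scene")[:,:,::-1];print(pos("top",397.25,183.5,.1))
cv2.imwrite("pics/l.png",cv2.resize(s[165:275,205:305],None,fx=5,fy=5,interpolation=2))
E
```

```text
{'t': 19.775, 'joint_positions': [-1.3427, 0.3733, 0.9044, 1.7805, -0.3202, 1.1446, -1.322], 'position': [0.5028, 0.2984, 0.127], 'tcp_rot': [-3.1416, 0.001, 0.5855], 'ft_force': [-0.1366, -0.3821, -6.1059], 'torque': [-0.0421, 0.1146, -0.0124], 'finger_force': 24.9993, 'gripper_width': 0.0208}
[ 0.59330712 -0.16197649  0.1       ]
```

View pics/l.png

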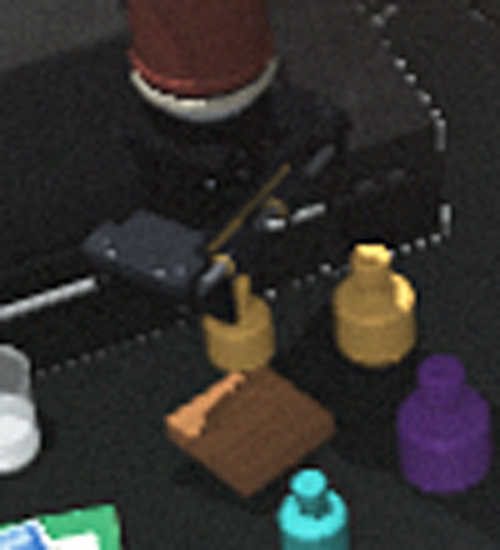

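Request:
{"method": "arm_command", "body": {
  "motion": [
    [0.1,[0,0,0.015],0],
    [0.1,[0,0,0.025],0],
    [0.1,[0,0,0.025],0],
    [0.1,[0.002,-0.01,0.02],0],
    [0.1,[0.004,-0.02,0.015],0],
    [0.1,[0.006,-0.03,0],0],
    [0.1,[0.008,-0.04,0],0],
    [0.1,[0.008,-0.04,0],0]
  ],
  "squeeze": 28
}}

```text
t: 20.82
position: [0.5314, 0.1553, 0.2278]
tcp_rot: [-3.141, 0.0, 0.584]
ft_force: [0.3, -0.8, -6.5]
gripper_width: 0.0208
finger_force: 28.0
```

Request:
{"method": "arm_command", "body": {
  "motion": [
    [0.1,[0.008,-0.045,0],0],
    [0.1,[0.008,-0.045,0],0],
    [0.1,[0.008,-0.045,0],0],
    [0.1,[0.008,-0.045,0],0],
    [0.1,[0.008,-0.04,0],0],
    [0.1,[0.008,-0.04,0],0],
    [0.1,[0.008,-0.03,0],0],
    [0.1,[0.006,-0.02,0],0]
  ]
}}

```text
t: 21.82
position: [0.5921, -0.1553, 0.2279]
tcp_rot: [3.141, 0.001, 0.582]
ft_force: [0.3, 0.3, -6.0]
gripper_width: 0.0209
finger_force: 28.0
```

Request:
{"method": "arm_command", "body": {
  "motion": [
    [0.1,[0,-0.01,0],0],
    [0.1,[0,0,0],0],
    [0.1,[0,0,0],0]
  ]
}}

```text
t: 22.2
position: [0.5932, -0.1605, 0.2276]
tcp_rot: [-3.141, -0.0, 0.586]
ft_force: [0.7, 0.6, -4.3]
gripper_width: 0.0209
finger_force: 28.0
```

```bash
python3 st.py
```

```text
{'t': 22.2, 'joint_positions': [-0.6094, 0.4016, 1.0588, 1.5868, -0.3564, 1.3636, -0.4948], 'position': [0.5932, -0.1605, 0.2276], 'tcp_rot': [-3.1408, -0.0004, 0.5862], 'ft_force': [0.7453, 0.5541, -4.3434], 'torque': [-0.0353, 0.1352, 0.0263], 'finger_force': 27.9992, 'gripper_width': 0.0209}
```

Request:
{"method": "arm_command", "body": {
  "motion": [
    [0.1,[0,-0.001,-0.015],0],
    [0.1,[0,0,-0.02],0],
    [0.1,[0,0,-0.018],0],
    [0.1,[0,0,-0.012],0],
    [0.1,[0,0,-0.007],0],
    [0.1,[0,0,-0.003],0],
    [0.1,[0,0,0],0],
    [0.1,[0,0,0],0]
  ]
}}

```text
t: 23.2
position: [0.5936, -0.1626, 0.1531]
tcp_rot: [3.141, -0.001, 0.585]
ft_force: [1.0, 1.1, -4.5]
gripper_width: 0.0207
finger_force: 28.0
```

```bash
python3 st.py
python3 - <<'E'
from h import *
s=viewer.camera("scene")[:,:,::-1]
cv2.imwrite("pics/p.png",cv2.resize(s[130:230,300:420],None,fx=5,fy=5,interpolation=2))
E
```

```text
{'t': 23.2, 'joint_positions': [-0.5738, 0.4627, 1.0152, 1.6799, -0.4141, 1.2322, -0.4506], 'position': [0.5936, -0.1626, 0.1531], 'tcp_rot': [3.1411, -0.0006, 0.5851], 'ft_force': [0.9866, 1.0901, -4.4787], 'torque': [-0.0873, 0.1096, 0.0437], 'finger_force': 27.9992, 'gripper_width': 0.0207}
```

View pics/p.png

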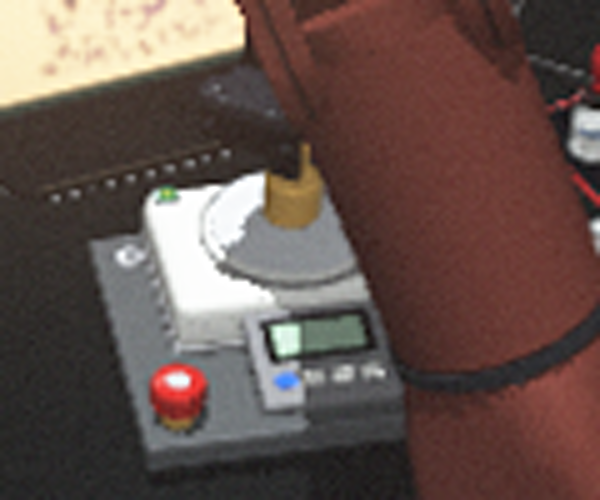

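Request:
{"method": "arm_command", "body": {
  "motion": [
    [0.1,[0,0,-0.003],0],
    [0.1,[0,0,-0.003],0],
    [0.1,[0,0,-0.001],0],
    [0.1,[0,0,0],0],
    [0.1,[0,0,0],0]
  ]
}}

```text
t: 23.88
position: [0.5934, -0.1626, 0.1457]
tcp_rot: [3.141, -0.0, 0.585]
ft_force: [-0.4, -0.1, -4.9]
gripper_width: 0.0205
finger_force: 28.0
```

Request:
{"method": "arm_command", "body": {
  "motion": [
    [0.1,[0,0,-0.0003],0],
    [0.1,[0,0,-0.0003],0]
  ]
}}

```text
t: 24.12
position: [0.5934, -0.1625, 0.1451]
tcp_rot: [3.142, -0.0, 0.585]
ft_force: [-0.5, -0.1, -5.3]
gripper_width: 0.0204
finger_force: 28.0
```

Request:
{"method": "arm_command", "body": {
  "motion": [
    [0.1,[0,0,-0.0003],0],
    [0.1,[0,0,-0.0003],0]
  ]
}}

```text
t: 24.38
position: [0.5933, -0.1625, 0.1444]
tcp_rot: [-3.142, -0.0, 0.585]
ft_force: [1.4, 0.4, -5.0]
gripper_width: 0.0209
finger_force: 28.0
```

Request:
{"method": "arm_command", "body": {
  "motion": [
    [0.1,[0,0,-0.0003],0],
    [0.1,[0,0,-0.0002],0]
  ]
}}

```text
t: 24.62
position: [0.5933, -0.1625, 0.1439]
tcp_rot: [-3.142, -0.0, 0.585]
ft_force: [0.6, 0.2, -5.1]
gripper_width: 0.0203
finger_force: 28.0
```

Request:
{"method": "arm_command", "body": {
  "motion": [
    [0.1,[0,0,-0.0002],0],
    [0.1,[0,0,-0.0002],0]
  ]
}}

```text
t: 24.88
position: [0.5934, -0.1625, 0.1438]
tcp_rot: [3.142, -0.0, 0.585]
ft_force: [-0.8, 0.3, -0.6]
gripper_width: 0.0207
finger_force: 28.0
```

Request:
{"method": "arm_command", "body": {
  "motion": [
    [0.1,[0,0,-0.0002],0],
    [0.1,[0,0,0],0]
  ]
}}

```text
t: 25.12
position: [0.5935, -0.1625, 0.1437]
tcp_rot: [3.142, -0.0, 0.585]
ft_force: [-2.0, 0.1, 1.8]
gripper_width: 0.0208
finger_force: 28.0
```

Request:
{"method": "arm_command", "body": {
  "motion": [
    [0.1,[0,0,0.0001],0],
    [0.2,[0,0,0],0],
    [0.27,[0,0,0],0],
    [0.32,[0,0,0],0],
    [0.4,[0,0,0],0],
    [0.5,[0,0,0],0],
    [0.5,[0,0,0],0]
  ],
  "squeeze": 5
}}

```text
t: 26.0
position: [0.5933, -0.1625, 0.1434]
tcp_rot: [-3.142, 0.0, 0.585]
ft_force: [0.1, -0.0, 0.5]
gripper_width: 0.0419
finger_force: 0.0
```

Request:
{"method": "arm_command", "body": {
  "motion": [
    [0.5,[0,0,0.005],0],
    [0.5,[0,0,0.02],0],
    [0.5,[0,0,0.03],0],
    [0.5,[0,0,0.03],0],
    [0.5,[0,0,0.02],0],
    [0.5,[-0.01,0.03,0],0],
    [0.5,[-0.01,0.05,0],0],
    [0.5,[-0.01,0.05,0],0]
  ]
}}

```text
t: 27.0
position: [0.563, -0.0315, 0.249]
tcp_rot: [-3.142, -0.0, 0.584]
ft_force: [0.5, -0.8, 0.2]
gripper_width: 0.0439
finger_force: 0.0
```

Request:
{"method": "arm_command", "body": {
  "motion": [
    [0.5,[-0.01,0.05,0],0],
    [0.5,[-0.01,0.05,0],0],
    [0.5,[-0.01,0.05,0],0],
    [0.5,[0,0.04,0],0],
    [0.5,[0,0.02,0],0],
    [0.5,[0,0,0],0],
    [0.5,[0,0,0],0],
    [0.5,[0,0,0],0]
  ]
}}

```text
t: 28.0
position: [0.5337, 0.1755, 0.2486]
tcp_rot: [-3.142, -0.0, 0.582]
ft_force: [-0.1, -0.9, -0.1]
gripper_width: 0.0438
finger_force: 0.0
```

```bash
python3 q.py
python3 - <<'E'
from h import *
s=viewer.camera("scene")[:,:,::-1];t=viewer.camera("top")[:,:,::-1]
cv2.imwrite("pics/f.png",np.hstack([cv2.resize(s[140:240,310:410],None,fx=4,fy=4,interpolation=2),cv2.resize(t[150:250,335:435],None,fx=4,fy=4,interpolation=2)]))
E
```

```text
28.0 yaw 33.4 q7 -1.21 F [-0.1  -0.89 -0.05] T [-0.129  0.129  0.024] z [0.5337 0.1755 0.2486] tau7 0.011
```

View pics/f.png

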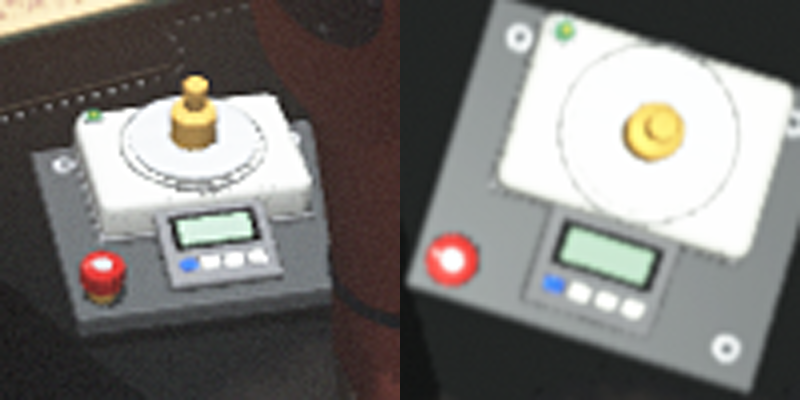

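The weight stands upright at crop pixel (654,131) in the top view, and the pan's centre is at about (649,134). That puts it a few mm off centre, inside the tolerance.

```bash
python3 -c "
from station import ctrl;print(ctrl.close_job())"
```

```text
the job is handed in; nothing more can be done
None
```

I handed the job in at 28 s without seeing a verdict: the foot is screwed down to what I estimate by torque is 2–6 N (not measured directly), and the brass check weight stands upright on the pan a few mm from its centre.

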